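Load the drying rack and reset its heater

TASK

The heater of the drying rack has tripped out. Take the dry insect-house front off the rack and lay it flat in the black seed tray, and lean every freshly varnished front from the bench on the rack to dry: gable up, foot on the ledge behind the lip, gable resting back against the sloping slats, standing straight and not touching one another. Only when they are all in place, reset the tripped switch by pushing its toggle fully to off (towards the robot) and then throwing it fully on (away from the robot), and leave the other things on the bench alone.

Things in the scene. Friction and masses are not known exactly. Their poses are not given: they have to be found in the camera images.
- rack: drying rack, fixed. Origin: on the bench below its working part; x away from the robot, y along it, z up. Ply base 370 mm along y, x = -75 to +155 mm, 18 mm thick; a lip on its front edge, x = -75 to -65, rises to z = 28 mm. A heater tube lies behind the slats (x = 116, up to z = 92 mm). No slots: fronts may stand anywhere with centres within 155 mm of the middle
- rack_ledge (a point): middle of the ledge's back edge, where the slatted backstop's face starts: x = -22, y = 0, z = 18 mm in the rack's axes. The flat ledge reaches 43 mm from here towards the robot, up to the lip. The backstop is 360 mm long; its face looks at the robot and up, and rises away from the robot at 55 degrees to the horizontal for 85 mm, shorter than a front, which therefore rests on its upper edge
- rack_top (a point): middle of the upper edge of the backstop's face: x = 27, z = 88 mm in the rack's axes
- dry_mid (a point): the dry front: leans on the rack at the start, gable up, foot on the ledge, 48 degrees to the horizontal; it goes into the tray. a flat wooden panel 60 mm wide, 120 mm long from square foot to gable point (the last 30 mm is the 90-degree gable), 12 mm thick, 55 g, faces alike. Point: its centre; x runs to the gable point, y across the width, z is a face's normal
- tray_in (a point): black seed tray, fixed; this point is the centre of its inner floor, 4 mm over the bench. Axes along its sides; outside 200 mm (x) by 155 mm (y), 45 mm high, walls 4 mm
- breaker: trip-switch enclosure, screwed down: grey box 140 mm (x) by 110 mm (y) on a ply plate 180 by 140 mm; lid at z = 83 mm, a raised black frame 66 by 46 mm round the toggle up to z = 90 mm. Origin: centre of the plate's underside; x points away from the robot, to the on side (white bar), -x to the off side (white ring)
- trip (a joint): the toggle's angle in rad: -0.1 to 0.1 (upright) when tripped, -0.5 fully off (leaning to -x of the enclosure), +0.5 fully on (leaning to +x). Pivot: on the enclosure's z axis at z = 82 mm, along y. Stiff (about 5 N at the tip), stays where it is left, stops at both ends
- trip_tip (a point): middle of the top end of the toggle: a black bar 12 mm thick (x), 22 mm wide (y), its tip 48 mm from the pivot (40 mm out of the frame)
- front1_mid (a point): a fresh front (may be absent), lying flat on the bench at the start, gable roughly away from the robot: a flat wooden panel 60 mm wide, 120 mm long from square foot to gable point (the last 30 mm is the 90-degree gable), 12 mm thick, 55 g, faces alike. Point: its centre; x runs to the gable point, y across the width, z is a face's normal
- front1_foot (a point): middle of the foot end of the same front: 60 mm from its centre along -x
- front1_apex (a point): the point of the gable of the same front: 60 mm from its centre along +x
- front2_mid (a point): a fresh front (may be absent), lying flat on the bench at the start, gable roughly away from the robot: a flat wooden panel 60 mm wide, 120 mm long from square foot to gable point (the last 30 mm is the 90-degree gable), 12 mm thick, 55 g, faces alike. Point: its centre; x runs to the gable point, y across the width, z is a face's normal
- front2_foot (a point): middle of the foot end of the same front: 60 mm from its centre along -x
- front2_apex (a point): the point of the gable of the same front: 60 mm from its centre along +x
- front3_mid (a point): a fresh front (may be absent), lying flat on the bench at the start, gable roughly away from the robot: a flat wooden panel 60 mm wide, 120 mm long from square foot to gable point (the last 30 mm is the 90-degree gable), 12 mm thick, 55 g, faces alike. Point: its centre; x runs to the gable point, y across the width, z is a face's normal
- front3_foot (a point): middle of the foot end of the same front: 60 mm from its centre along -x
- front3_apex (a point): the point of the gable of the same front: 60 mm from its centre along +x
- tape: bystander, to be left alone: tape measure, 70 x 36 x 62 mm high; origin on its underside
- tin: bystander, to be left alone: closed varnish tin, 90 mm across, 110 mm high; origin on its underside
- bitcase: bystander, to be left alone: green bit case standing open, 100 x 120 x 60 mm; origin on its underside
- pincers: bystander, to be left alone: steel pincers, 200 mm long, lying; origin on its underside

How it is judged (in metres and radians):
On the way, in this order (a step that is already met when the one before it is completed fails the run):
1. the dry front lies flat in the tray and every fresh front leans on the rack (angle between front1_mid's own x axis and vertical between 0.5 and 1 rad and angle between the y axis of each of front1_mid, front2_mid, front3_mid and the y axis of rack, either way round below 0.17 rad and x of each of front1_foot, front2_foot, front3_foot in the frame of rack above -0.066 m and z of front1_foot in the frame of rack between 0.014 and 0.028 m and x of each of front1_apex, front2_apex, front3_apex in the frame of rack above 0.01 m and z of each of front1_apex, front2_apex, front3_apex in the frame of rack above 0.08 m and y of front1_mid in the frame of rack between -0.155 and 0.155 m and contact force between each of front1, front2, front3 and rack above 0.02 N and linear speed of each of front1, front2, front3, dry below 0.02 m/s and angle between front2_mid's own x axis and vertical between 0.5 and 1 rad and z of front2_foot in the frame of rack between 0.014 and 0.028 m and y of front2_mid in the frame of rack between -0.155 and 0.155 m and angle between front3_mid's own x axis and vertical between 0.5 and 1 rad and z of front3_foot in the frame of rack between 0.014 and 0.028 m and y of front3_mid in the frame of rack between -0.155 and 0.155 m and x of dry_mid in the frame of tray_in between -0.085 and 0.085 m and y of dry_mid in the frame of tray_in between -0.065 and 0.065 m and z of dry_mid in the frame of tray_in between 0 and 0.018 m and angle between dry_mid's own x axis and vertical between 1.4 and 1.74 rad and angle between dry_mid's own y axis and vertical between 1.4 and 1.74 rad and contact force between front1 and front2 below 0.02 N and contact force between each of front1, front2 and front3 below 0.02 N), for 0.3 s.
2. the toggle is pushed fully off (value of joint trip below -0.43 rad), for 0.1 s.
3. the toggle is thrown fully on (value of joint trip above 0.43 rad), for 0.1 s.
At the end, for the whole second after the job is handed in: Toggle on (over 0.43 of 0.5 rad). Each fresh front leans at rest on the rack, gable up, at 33 to 61 degrees, foot on the ledge between lip and backstop, apex over 80 mm up, square to the rack within 10 degrees, touching no other front. The dry front lies flat (10 degrees) on the tray floor (all of step 1 and value of joint trip above 0.43 rad).
It fails at once if a bystander (tape measure, varnish tin, bit case, pincers) is moved more than 3 cm (distance of any of tape, tin, bitcase, pincers from where it was at the start of the episode above 0.03 m).
Of front1, front2, front3 only 2 to 3 are there at a start; the rules pass over those that are not, and their reading is None.
At some moment in a run one of front1, front2, front3 may be knocked a few centimetres aside while the robot is not near it.
Once in a run the grip may slacken for a moment while it holds something.
It also fails if it takes over 210 s, if anything falls off the work surface, if the arm or the gripper's body presses on something with over 40 N, if the wrist force passes 120 N, or if a joint passes its speed limit or range.

ROBOT

A 6-joint arm with a two-finger parallel gripper is mounted at the origin on the work surface. World frame = base frame: x ahead of the robot, y to its left, z up, the work surface at z = 0. Lengths are in m, angles in degrees, forces in N, time in s.
With the tool pointing down it reaches from about 0.4 to 0.825 m from the base axis. Payload 7 kg.
Tool frame: the origin (TCP) lies between the finger pads; the fingertips stand 8 mm ahead of it and the grasp point (between the pads) lies 11 mm behind it; z points along the fingers, y is the line along which they close (so a half turn about z gives the same grasp; the last joint's range is limited). The gripper opens to 85 mm and grips with 20 to 120 N. Pads are 22 mm wide; open, the fingers measure 114 mm over their backs; the gripper's body (76 mm by 85 mm) begins 54 mm behind the grasp point. The pads swing forward as they close: fully open they stand 13 mm farther back than shut.
Start: joints at [81.996, 20.546, 0.682, 0, -70.136, -16.507], TCP at [0.28, 0.614, 0.239] pointing down, gripper open.
Joint ranges: [-176.03, 176.03], [-82.01, 121.73], [-58.28, 71.71], [-173.87, 95.51], [-174.79, -0.11], [-173.66, 173.66]. Speed limits (degrees/s): [136.94, 136.94, 172.46, 180, 180, 180].

INTERFACE

Orientations are given as a 3x3 rotation matrix whose columns are the frame's x, y, z axes.
In Python, from station import r, optics, spotter gives the robot as it stands.
- The arm moves only by the tool carry_out, never from a script. Its argument "series" is one flat list of numbers, 5 for each row, row after row: the closure in counts, from 0 (fully open) to 255 (shut), then the shift along the tool's x, y, z in mm, then the turn about the tool's z in rad. In form: [hand, dx, dy, dz, twist, hand, dx, dy, dz, twist, ...]. A call has exactly 10 rows; each row shifts and turns the commanded pose from where the row before left it, along the tool's axes as they then stand; what a row does not reach is not made up. A row lasts 1/8 s, in which the tool goes at most 62.5 mm and 10.7 degrees, less where a joint would pass 70% of its speed; a pose out of reach is approached as far as the arm can. A call with a gripper value outside its range is refused whole. The fingers move at their own pace and stop on an object; the grip force is fixed at half the most. Time passes only in rows, so rows that do not move let the fingers close, or fill a call up. It gives the time, the measured TCP pose, the force, the opening and the grip force at its end, in the units of the state.
- r.observe(): the state, without advancing time (a new reading comes with each control period).
- optics.get_image(name): name is "scene" or "top" or "wrist"; returns a dict with "pixels" (400x640x3 uint8, red, green, blue), "vertical_fov" (degrees; the focal length in pixels is half the picture's height over the tangent of half this angle, whatever the lens; pixels are square), "cx", "cy" (the principal point, pixels), "xyz" and "attitude" of the camera in the world; the wrist camera has in their place "T_tool_cam" (4x4, takes a point from camera to tool coordinates, whose origin is the TCP and whose axes are the flange's). Camera axes: x right, y down, z forward; pixel columns grow to the right and rows downward; lengths in m; the calibration is good to about 2 mm. A picture is of the moment at which its call begins: read the wrist's pose just before it. There is no depth.
- r.close_job(): hands the job in; it is judged then, once.
Trained networks look in a picture, given as the dict that the camera call returned (one of the last four; its "shot" number tells which), for a name from the list of things; names that differ only in an ending like _2 or _b are one class to them, and where a whole thing is asked for, a point or a joint stands for the part that bears it (a point fixed in the world has none). Each returns a list of dicts, best first, with "confidence" (0 to 1); they miss things now and then, are a little off and sometimes report something else, mostly with a low value. They report only what shows in the picture. A call takes as long as a camera call.
- spotter.spot_in(picture, name): "location" ([x, y, z] in m, in world coordinates, good to about 4 mm: the middle of the surface that is visible of it).
- spotter.tip_of(picture, name): "location" ([x, y, z] in m, in world coordinates, good to about 4 mm: a listed point, or the origin of a listed thing).
The state is a dict: "time_s": time; "joint_pos": joint angles; "qd": joint speeds; "tau": joint torques, N m; "position": TCP position; "orientation": TCP orientation; "wrist_force": force on the tool from outside, world axes, zero at the start; "ft_torque": the same for the moment, N m; "grip_width": finger opening in m; "finger_force": force on a finger pad.
Only numpy, scipy, OpenCV 4.12 (cv2) and the standard library are available. Lean on these libraries where they do the work, as an engineer would, in place of code of your own. Each camera call takes 0.05 s, during which the arm holds its last target. There are 200 camera calls.

## Working session

There is one attempt and no reset: what is moved stays moved. The work goes in short steps, Python scripts to look and compute and a tool call to move; the robot and the scene stay as the last step left them, time stands still between calls to the robot, and variables do not carry over. Pictures are saved under pics/ and viewed, at most 18 in all, crops included, and the job is handed in when it is done.

Besides the shell and the picture viewer there is one more tool, called after ">>>" as name(argument=value, ...) on one line, values as JSON. carry_out: Moves the arm, as the interface text tells. Its arguments: {"type":"object","properties":{"series":{"type":"array","items":{"type":"number"}}},"required":["series"]}

```bash
ls; mkdir -p pics
cat > h.py <<'E'
import numpy as np, cv2
from station import r, optics, spotter
np.set_printoptions(precision=4,suppress=True)
def st():
    s=r.observe(); print('t',s['time_s'],'p',np.array(s['position']),'w',s['grip_width'],'F',np.array(s['wrist_force']),'ff',s['finger_force']); print(np.array(s['orientation']));print('q',np.array(s['joint_pos'])); return s
def pic(n,f=None):
    p=optics.get_image(n)
    if f: cv2.imwrite('pics/'+f,p['pixels'][:,:,::-1])
    return p
def tips(p,names,k=1):
    for n in names:
        try:
            for d in spotter.tip_of(p,n)[:k]: print(n,np.array(d['location']),round(d['confidence'],2))
        except Exception as e: print(n,e)
E
python3 - <<'E'
from h import *
st()
N=['rack','rack_ledge','rack_top','dry_mid','tray_in','breaker','trip_tip','front1_mid','front1_foot','front1_apex','tape','tin','bitcase','pincers']
for c in ['scene','top']:
    p=pic(c,c+'1.png'); print(c,p['xyz']); tips(p,N,4)
E
```

```text
pics
t 0.0 p [0.2799 0.6137 0.2383] w 0.0854843169781717 F [-0.0312  0.2755  0.0656] ff 0.0
[[ 0.9098 -0.415  -0.0006]
 [-0.415  -0.9098 -0.0016]
 [ 0.0002  0.0017 -1.    ]]
q [ 81.9963  20.5933   0.6333  -0.02   -70.1359 -16.5063]
scene [ 1.1824 -0.389   0.6376]
rack [ 0.6686  0.0237 -0.0012] 0.96
rack [0.4671 0.3694 0.1311] 0.16
rack_ledge [0.647  0.0207 0.0178] 0.89
rack_top [0.6974 0.0216 0.0874] 0.96
dry_mid [0.6721 0.0549 0.0636] 0.74
tray_in [ 0.4678 -0.3871  0.0027] 0.8
tray_in [ 0.3062 -0.316   0.0038] 0.31
breaker [ 0.47    0.377  -0.0039] 0.83
breaker [ 0.4573 -0.1674  0.007 ] 0.63
trip_tip [0.467  0.371  0.1328] 0.49
front1_mid [ 0.457  -0.167   0.0053] 0.87
front1_mid [ 0.312  -0.3164  0.0019] 0.65
front1_foot [ 0.4018 -0.179   0.0093] 0.6
tape [0.3108 0.3072 0.001 ] 0.93
tape [ 0.4018 -0.1784  0.0063] 0.34
tin [0.6593 0.299  0.0004] 0.69
bitcase [ 0.6961 -0.3317  0.0011] 0.73
bitcase [0.6484 0.0228 0.0162] 0.58
bitcase [0.6967 0.0218 0.0884] 0.47
top [ 0.4024 -0.0042  1.3856]
rack [0.6658 0.0224 0.001 ] 0.62
rack_ledge [0.6441 0.0233 0.0182] 0.71
rack_top [0.6939 0.0209 0.0872] 0.87
dry_mid [0.6727 0.0507 0.0672] 0.86
tray_in [ 0.4677 -0.3834  0.0042] 0.69
tray_in [0.6665 0.0241 0.0008] 0.19
breaker [0.4694 0.3768 0.0026] 0.69
trip_tip [0.4724 0.3734 0.1267] 0.53
front1_mid [ 0.4628 -0.1684  0.0047] 0.74
front1_foot [ 0.4011 -0.1817  0.0078] 0.89
front1_foot [ 0.4536 -0.0098  0.0051] 0.41
front1_apex [ 0.5147 -0.1477  0.0069] 0.73
tape [0.3101 0.3079 0.0047] 0.68
tape [ 0.4538 -0.0111  0.0045] 0.23
tin [0.6645 0.3003 0.0011] 0.64
bitcase [ 0.6939 -0.3337  0.0031] 0.8
pincers [ 0.3087 -0.3173 -0.0015] 0.88
pincers [0.5238 0.1516 0.0081] 0.71
pincers [0.6663 0.021  0.0027] 0.63
pincers [0.6929 0.0165 0.0849] 0.25
```

View pics/top1.png

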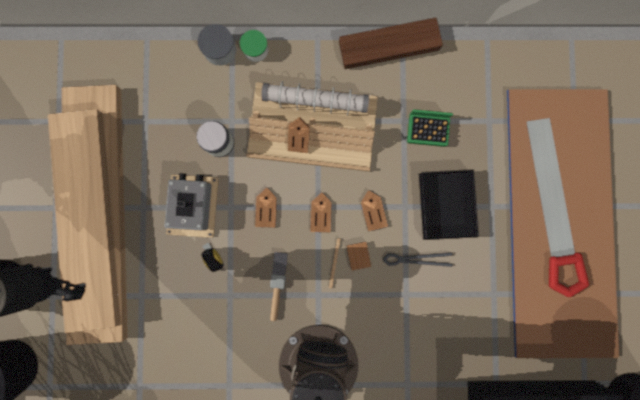

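View pics/scene1.png

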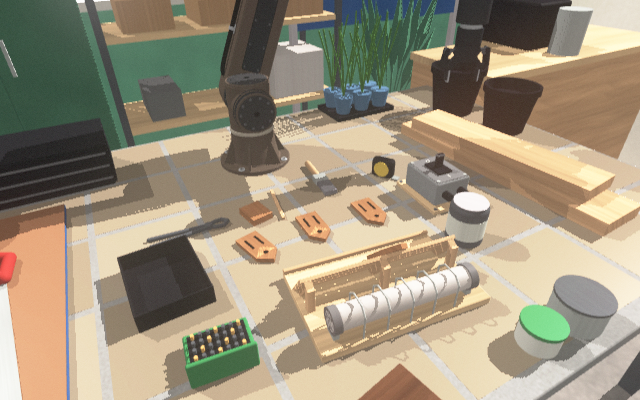

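Run:
```python
from h import *
p=pic('top')
for n in ['front1_mid','front2_mid','front3_mid','front1_foot','front2_foot','front3_foot','front1_apex','front2_apex','front3_apex']: tips(p,[n],3)
print(p['cx'],p['cy'],p['vertical_fov']);print(np.array(p['attitude']))
print(optics.get_image('wrist')['T_tool_cam'])
```

```text
front1_mid [ 0.4607 -0.1649  0.0032] 0.62
front2_mid [0.4654 0.1512 0.0066] 0.68
front3_mid [ 0.453  -0.0118  0.0017] 0.87
front1_foot [ 0.3987 -0.1816  0.0079] 0.75
front2_foot [0.6481 0.0222 0.0181] 0.61
front2_foot [0.6917 0.018  0.0897] 0.6
front2_foot [0.4028 0.1604 0.0073] 0.59
front3_foot [ 0.3925 -0.0089  0.0043] 0.55
front1_apex [ 0.5129 -0.1494  0.0079] 0.95
front2_apex [0.527  0.156  0.0063] 0.84
front3_apex [ 0.5075 -0.011   0.0058] 0.76
front3_apex [0.6631 0.3019 0.0011] 0.65
323.07467799843187 198.66322342967837 46.94740852070809
[[-0.0032 -0.998   0.0629]
 [-0.9999  0.0026 -0.0098]
 [ 0.0096 -0.0629 -0.998 ]]
[[-0.0003 -0.9562 -0.2927  0.0753]
 [ 1.     -0.0004  0.0002 -0.0007]
 [-0.0003 -0.2927  0.9562 -0.1337]
 [ 0.      0.      0.      1.    ]]
```

The top view shows three fresh fronts at pixels (265,207), (320,212) and (373,210), the dry front at (299,136) on a slightly yawed rack (lip from (248,158) to (372,170)), the tray at (448,204), and the switch at (192,205). I'll crop in to get the rack yaw.

```bash
cat >> h.py <<'E'
def ray(p,u,v,z):
    f=200/np.tan(np.radians(p['vertical_fov'])/2)
    d=np.array(p['attitude'])@np.array([(u-p['cx'])/f,(v-p['cy'])/f,1]); o=np.array(p['xyz'])
    return o+d*(z-o[2])/d[2]
def proj(p,X):
    f=200/np.tan(np.radians(p['vertical_fov'])/2)
    c=np.array(p['attitude']).T@(np.array(X)-np.array(p['xyz'])); return np.array([p['cx']+f*c[0]/c[2],p['cy']+f*c[1]/c[2]])
E
python3 - <<'E'
from h import *
p=pic('top'); im=p['pixels'][:,:,::-1]
# score rack yaw: edge strength along lip front edge / base outline projected
g=cv2.GaussianBlur(cv2.cvtColor(im,cv2.COLOR_BGR2GRAY),(0,0),1).astype(np.float32)
gm=np.hypot(cv2.Sobel(g,5,1,0),cv2.Sobel(g,5,0,1))
best=[]
for yaw in np.radians(np.arange(-12,3,.5)):
  R=np.array([[np.cos(yaw),-np.sin(yaw)],[np.sin(yaw),np.cos(yaw)]])
  for dx in np.arange(-.01,.011,.002):
    for dy in np.arange(-.01,.011,.002):
      o=np.array([.667+dx,.0225+dy]);s=0
      for a,b,z in [((-.075,-.18),(-.075,.18),.028),((.155,-.18),(.155,.18),.018),((-.065,.185),(.15,.185),.018),((-.065,-.185),(.15,-.185),.018)]:
        P=np.array([proj(p,[*(o+R@(np.array(a)*(1-t)+np.array(b)*t)),z]) for t in np.linspace(0,1,15)]).astype(np.float32)
        s+=cv2.remap(gm,P[:,0],P[:,1],1).mean()
      best.append((s,np.degrees(yaw),*o))
best.sort(reverse=True)
for b in best[:6]: print(np.array(b))
s,y,ox,oy=best[0];y=np.radians(y);R=np.array([[np.cos(y),-np.sin(y)],[np.sin(y),np.cos(y)]])
c=im[50:280,150:500].copy()
c=cv2.resize(c,None,fx=2.2,fy=2.2,interpolation=2)
for q in [(-.075,-.185,.028),(-.075,.185,.028),(.155,.185,.018),(.155,-.185,.018),(.027,-.18,.088),(.027,.18,.088)]:
  w=proj(p,[*(np.array([ox,oy])+R@np.array(q[:2])),q[2]]); cv2.circle(c,tuple(int(t) for t in (w-[150,50])*2.2),3,(255,0,0),1)
cv2.imwrite('pics/crop1.png',c)
E
```

```text
[293.6781  -7.       0.661    0.0205]
[290.7012  -6.5      0.661    0.0205]
[289.6229  -7.5      0.661    0.0205]
[287.1423  -7.       0.663    0.0205]
[285.7507  -6.5      0.663    0.0205]
[285.0614  -7.5      0.663    0.0205]
```

View pics/crop1.png

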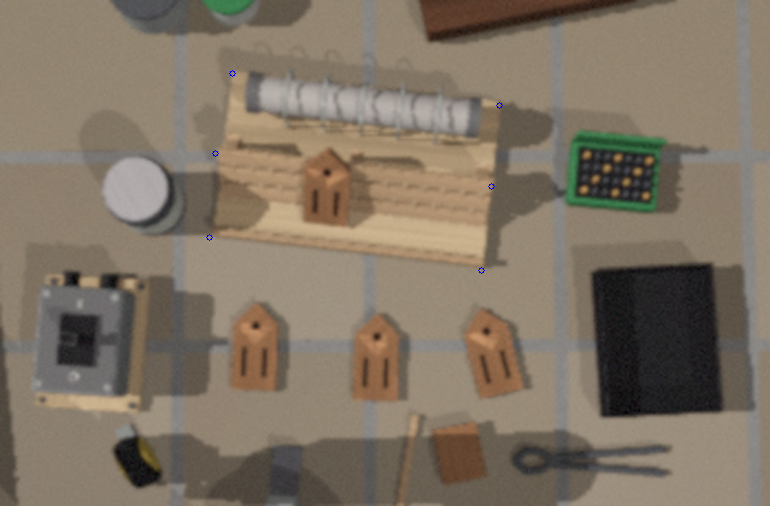

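Lip corners are at crop pixels (216,233) and (485,264), so the rack yaw is about -6.3°. I'm moving above the dry front now, turning first and then translating.

>>> carry_out(series=[0,0,0,0,-0.159,0,0,0,0,-0.159,0,31,37,0,0,0,31,37,0,0,0,31,37,0,0,0,31,37,0,0,0,31,37,0,0,0,31,37,0,0,0,31,37,0,0,0,31,37,0,0])

```text
time_s: 3.35
position: [0.4948, 0.2914, 0.2396]
orientation: [[0.994, -0.109, 0.0], [-0.109, -0.994, 0.0], [0.0, -0.0, -1.0]]
wrist_force: [0.2, 1.1, 0.0]
grip_width: 0.0853
finger_force: 0.0
```

>>> carry_out(series=[0,31,37,0,0,0,31,37,0,0,0,31,37,0,0,0,31,37,0,0,0,31,37,0,0,0,0,0,0,0,0,0,0,0,0,0,0,0,0,0,0,0,0,0,0,0,0,0,0,0])

```text
time_s: 4.6
position: [0.6277, 0.0926, 0.2395]
orientation: [[0.994, -0.109, 0.0], [-0.109, -0.994, 0.0], [0.0, -0.0, -1.0]]
wrist_force: [0.1, 0.2, -0.3]
grip_width: 0.0855
finger_force: 0.0
```

```bash
cat >> h.py <<'E'
def wpic(f=None):
    s=r.observe(); p=optics.get_image('wrist')
    T=np.eye(4);T[:3,:3]=s['orientation'];T[:3,3]=s['position']; T=T@np.array(p['T_tool_cam'])
    q=dict(p); q['xyz']=T[:3,3]; q['attitude']=T[:3,:3]
    if f: cv2.imwrite('pics/'+f,p['pixels'][:,:,::-1])
    return p,q
def go(x,y,z=None,yaw=None):
    """tool shift in mm from present pose to target, after twist"""
    s=r.observe(); R=np.array(s['orientation']); p=np.array(s['position'])
    y0=np.degrees(np.arctan2(R[1,0],R[0,0])); yaw=y0 if yaw is None else yaw
    tw=-np.radians(yaw-y0); R2=R@cv2.Rodrigues(np.array([0,0,tw]))[0]
    d=R2.T@(np.array([x,y,p[2] if z is None else z])-p)*1000
    print('pos',p,'yaw %.1f'%y0,'twist %.3f'%tw,'d',d.round(1),'w %.4f'%s['grip_width'],'t %.1f'%s['time_s'],'tilt',R[:2,2].round(3))
E
python3 - <<'E'
from h import *
p,q=wpic('w1.png'); tips(p,['dry_mid','rack_ledge','rack_top','rack'],2)
go(.657,.055,.054,-6.3)
E
```

```text
dry_mid [0.6731 0.0565 0.0662] 0.95
dry_mid [ 0.5137 -0.0063  0.004 ] 0.47
rack_ledge [0.6466 0.0206 0.0185] 0.7
rack_ledge [ 0.3908 -0.0076  0.0131] 0.3
rack_top [0.6927 0.0143 0.0896] 0.94
rack [0.6667 0.0191 0.0004] 0.59
pos [0.6279 0.092  0.2394] yaw -6.3 twist 0.000 d [ 33.   33.6 185.4] w 0.0853 t 4.8 tilt [0. 0.]
```

View pics/w1.png

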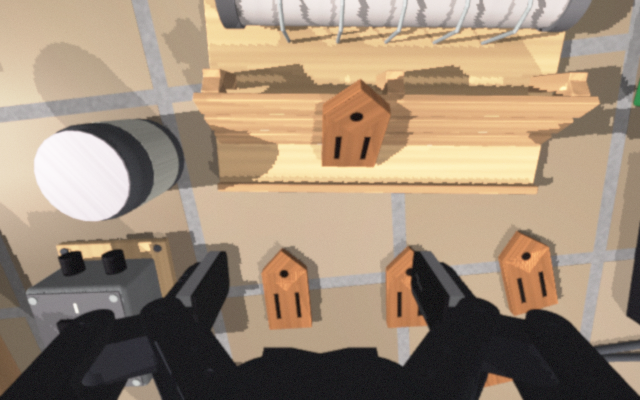

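>>> carry_out(series=[45,16.5,17,0,0,45,16.5,17,0,0,45,0,0,35,0,45,0,0,35,0,45,0,0,35,0,45,0,0,25,0,45,0,0,20,0,45,0,0,18,0,45,0,0,17,0,45,0,0,0,0])

```text
time_s: 6.1
position: [0.6562, 0.054, 0.0527]
orientation: [[0.994, -0.11, -0.002], [-0.11, -0.994, -0.001], [-0.002, 0.001, -1.0]]
wrist_force: [0.4, -0.2, -0.0]
grip_width: 0.0701
finger_force: 0.0
```

>>> carry_out(series=[150,0,0,0,0,150,0,0,0,0,150,0,0,0,0,150,0,0,0,0,150,0,0,0,0,150,0,0,-20,0,150,0,0,-30,0,150,0,0,-40,0,150,0,0,-40,0,150,0,0,0,0])

```text
time_s: 7.35
position: [0.6588, 0.0549, 0.1882]
orientation: [[0.994, -0.109, 0.006], [-0.109, -0.994, 0.002], [0.006, -0.002, -1.0]]
wrist_force: [0.2, 1.0, -0.5]
grip_width: 0.0583
finger_force: 64.2
```

Run:
```python
from h import *
p,q=wpic('w2.png'); tips(p,['dry_mid','tray_in'],2)
go(.455,-.385,.2,-6.3)
```

```text
dry_mid [0.6741 0.0568 0.202 ] 0.67
tray_in [0.4662 0.1586 0.009 ] 0.5
pos [0.6563 0.0544 0.1834] yaw -6.3 twist -0.000 d [-151.9  458.8  -16.3] w 0.0586 t 7.5 tilt [-0.001  0.   ]
```

View pics/w2.png

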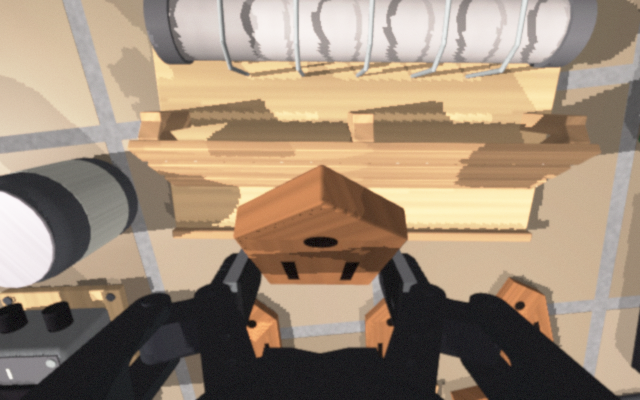

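The dry front is held square in the jaws, with its gable tilted up around pixel (320,225). Next is the tray.

>>> carry_out(series=[150,0,0,0,-0.152,150,-25.2,47.9,0,0,150,-25.2,47.9,0,0,150,-25.2,47.9,0,0,150,-25.2,47.9,0,0,150,-25.2,47.9,0,0,150,-25.2,47.9,0,0,150,-25.2,47.9,0,0,150,-25.2,47.9,0,0,150,-25.2,47.9,0,0])

```text
time_s: 8.75
position: [0.447, -0.3869, 0.1829]
orientation: [[0.999, 0.042, -0.002], [0.042, -0.999, 0.001], [-0.002, -0.001, -1.0]]
wrist_force: [0.5, -0.3, -0.2]
grip_width: 0.0578
finger_force: 64.3
```

Run:
```python
from h import *
p,q=wpic('w3.png'); tips(p,['dry_mid','tray_in','front1_mid'],2)
go(.4475,-.386,.012)
```

```text
dry_mid [ 0.4615 -0.3813  0.1946] 0.67
tray_in [ 0.4716 -0.3862  0.003 ] 0.66
front1_mid [ 0.4563 -0.1658  0.0077] 0.8
pos [ 0.4472 -0.3864  0.1827] yaw 2.3 twist -0.000 d [  0.7  -0.2 170.7] w 0.0580 t 8.9 tilt [-0.002  0.001]
```

View pics/w3.png

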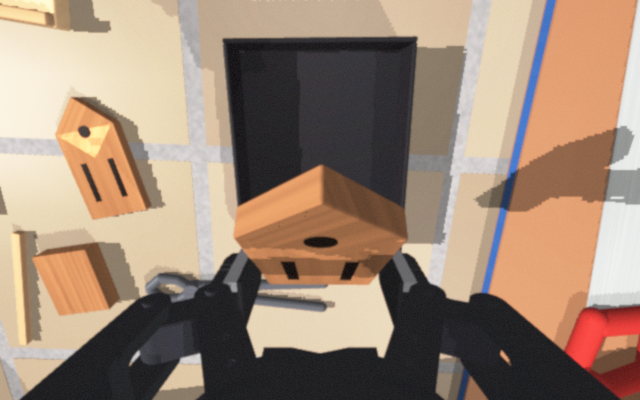

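>>> carry_out(series=[150,5,0,30,0,150,0,0,30,0,150,0,0,30,0,150,0,0,30,0,150,0,0,15,0,150,0,0,8,0,150,0,0,7,0,150,0,0,7,0,150,0,0,7,0,150,0,0,0,0])

```text
time_s: 10.2
position: [0.4628, -0.3881, 0.0264]
orientation: [[0.999, 0.046, 0.016], [0.046, -0.999, -0.008], [0.016, 0.009, -1.0]]
wrist_force: [10.8, 5.4, 21.5]
grip_width: 0.0582
finger_force: 76.3
```

>>> carry_out(series=[150,0,0,3,0,150,0,0,3,0,120,0,0,0,0,80,0,0,0,0,60,0,0,0,0,50,0,0,0,0,50,0,0,0,0,50,0,0,0,0,50,0,0,-20,0,50,0,0,-40,0])

```text
time_s: 11.45
position: [0.452, -0.385, 0.0729]
orientation: [[0.999, 0.042, -0.004], [0.042, -0.999, 0.002], [-0.004, -0.002, -1.0]]
wrist_force: [1.2, -0.1, 1.0]
grip_width: 0.0683
finger_force: 0.0
```

>>> carry_out(series=[50,0,0,-40,0,50,0,0,-40,0,50,0,0,-40,0,45,0,0,0,-0.18,45,0,0,0,-0.09,45,0,-44,0,0,45,0,-44,0,0,45,0,-44,0,0,45,0,-44,0,0,45,0,0,0,0])

```text
time_s: 12.7
position: [0.3984, -0.2163, 0.1945]
orientation: [[0.951, 0.31, 0.0], [0.31, -0.951, 0.0], [0.001, -0.0, -1.0]]
wrist_force: [-0.1, 0.5, -0.3]
grip_width: 0.0704
finger_force: 0.0
```

Run:
```python
from h import *
p,q=wpic('w4.png'); tips(p,['dry_mid','tray_in','front1_mid','front1_foot','front1_apex'],3)
go(.44,-.17,.006,14)
t=pic('top');tips(t,['dry_mid','front1_mid','front1_foot','front1_apex'],3)
```

```text
dry_mid [ 0.4843 -0.3847  0.0103] 0.83
front1_mid [ 0.4563 -0.1637  0.0082] 0.82
front1_foot [ 0.3988 -0.1817  0.0076] 0.74
front1_apex [ 0.5156 -0.1488  0.006 ] 0.72
pos [ 0.3996 -0.2188  0.194 ] yaw 17.8 twist 0.067 d [ 51.1 -37.5 188. ] w 0.0702 t 13.0 tilt [-0.001 -0.   ]
dry_mid [ 0.485  -0.3913  0.0085] 0.73
front1_mid [0.6924 0.0158 0.0874] 0.7
front1_mid [ 0.4613 -0.1648  0.0059] 0.45
front1_apex [ 0.5173 -0.1503  0.0057] 0.54
```

View pics/w4.png

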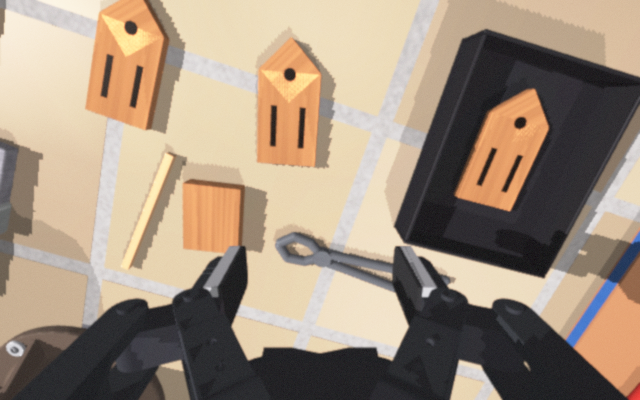

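The dry front lies flat in the tray at about pixel (505,150). Front1 is at (288,105). I'll pick it 20 mm footward of its centre.

>>> carry_out(series=[20,0,0,0,0.031,20,25.5,-18,0,0,20,25.5,-18,30,0,20,0,0,35,0,20,0,0,35,0,20,0,0,35,0,20,0,0,25,0,20,0,0,15,0,20,0,0,12,0,20,0,0,0,0])

```text
time_s: 14.5
position: [0.4381, -0.1694, 0.0067]
orientation: [[0.961, 0.277, -0.002], [0.277, -0.961, -0.0], [-0.001, -0.0, -1.0]]
wrist_force: [-0.7, 0.1, -0.2]
grip_width: 0.0786
finger_force: 0.0
```

>>> carry_out(series=[150,0,0,0,0,150,0,0,0,0,150,0,0,0,0,150,0,0,0,0,150,0,0,0,0,150,0,0,-20,0,150,0,0,-40,0,150,0,0,-40,0,150,0,0,-40,0,150,0,0,-30,0])

```text
time_s: 15.75
position: [0.4389, -0.1694, 0.18]
orientation: [[0.961, 0.277, 0.003], [0.277, -0.961, 0.0], [0.003, 0.001, -1.0]]
wrist_force: [0.2, -0.9, -0.6]
grip_width: 0.0582
finger_force: 64.5
```

Run:
```python
from h import *
p,q=wpic('w5.png'); tips(p,['front1_mid','front1_foot','front1_apex','rack_ledge','rack_top','rack'],2)
yaw=np.radians(-6.6);R=np.array([[np.cos(yaw),-np.sin(yaw)],[np.sin(yaw),np.cos(yaw)]])
o=np.array([.667,.0215])
for yy in (-.115,0,.115): 
    g=o+R@[-.021,yy]; print(g); 
g=o+R@[-.021,-.115]; go(*g,.2,-6.6); t=pic('top'); tips(t,['tray_in'],1)
```

```text
front1_mid [ 0.4543 -0.1665  0.1787] 0.73
front1_foot [ 0.4018 -0.1845  0.1782] 0.59
front1_apex [ 0.5145 -0.1469  0.1787] 0.61
[ 0.6329 -0.0903]
[0.6461 0.0239]
[0.6594 0.1382]
pos [ 0.4378 -0.1693  0.1765] yaw 16.1 twist 0.396 d [ 184.7 -100.9  -23.7] w 0.0582 t 16.1 tilt [-0.001  0.   ]
tray_in [0.5246 0.1566 0.0074] 0.63
```

View pics/w5.png

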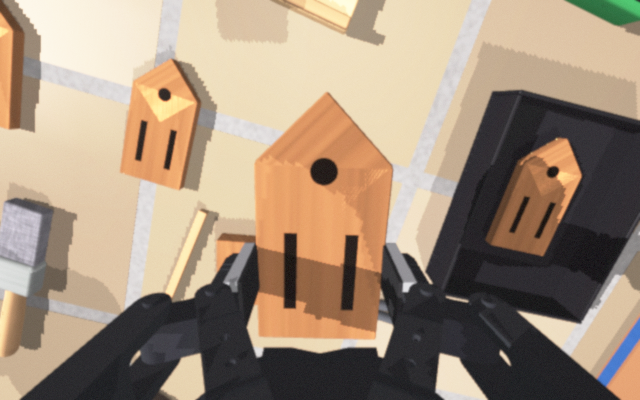

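>>> carry_out(series=[150,0,0,-8,0.132,150,0,0,-8,0.132,150,0,0,-8,0.132,150,37,-20.2,0,0,150,37,-20.2,0,0,150,37,-20.2,0,0,150,37,-20.2,0,0,150,37,-20.2,0,0,150,0,0,0,0,150,0,0,0,0])

```text
time_s: 17.45
position: [0.6333, -0.0902, 0.1999]
orientation: [[0.993, -0.114, -0.002], [-0.114, -0.993, -0.0], [-0.002, 0.0, -1.0]]
wrist_force: [0.4, -0.2, -0.8]
grip_width: 0.0579
finger_force: 64.5
```

Run:
```python
from h import *
p,q=wpic('w6.png'); tips(p,['rack_ledge','rack_top','rack'],2)
# reproject predicted rack line ends to image to check
yaw=np.radians(-6.6);R=np.array([[np.cos(yaw),-np.sin(yaw)],[np.sin(yaw),np.cos(yaw)]])
im=p['pixels'][:,:,::-1].copy()
for c in [(-.065,-.18,.028),(-.065,.18,.028),(.027,-.18,.088),(.027,.18,.088),(-.075,-.185,.018),(.155,-.185,.018)]:
    u=proj(q,[*(np.array([.667,.0215])+R@c[:2]),c[2]]); cv2.circle(im,(int(u[0]),int(u[1])),4,(255,0,0),1)
cv2.imwrite('pics/w6.png',im); go(.6329,-.0903,.1)
```

```text
rack_ledge [0.6475 0.0213 0.0213] 0.6
rack_top [0.694  0.0167 0.0878] 0.91
rack_top [ 0.3927 -0.0072  0.0098] 0.34
rack [0.667  0.016  0.0005] 0.56
pos [ 0.6333 -0.0906  0.2015] yaw -6.6 twist -0.000 d [ -0.4  -0.3 101.5] w 0.0578 t 17.6 tilt [0. 0.]
```

View pics/w6.png

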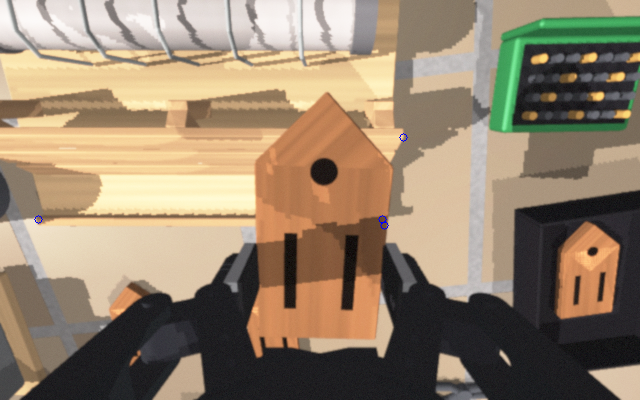

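Reprojected lip points at (38,219) and (383,219) sit on the lip, so the rack pose is good. Now lowering so the gable rides up on the top edge.

>>> carry_out(series=[150,0,0,40,0,150,0,0,40,0,150,0,0,20,0,150,0,0,6,0,150,0,0,6,0,150,0,0,6,0,150,0,0,6,0,150,0,0,6,0,150,0,0,0,0,150,0,0,0,0])

```text
time_s: 18.9
position: [0.6337, -0.091, 0.0737]
orientation: [[0.993, -0.115, 0.001], [-0.115, -0.993, -0.001], [0.001, 0.0, -1.0]]
wrist_force: [-5.7, -1.5, 7.5]
grip_width: 0.0578
finger_force: 70.6
```

Run:
```python
from h import *
p,q=wpic('w7.png'); tips(p,['front1_mid','front1_foot','front1_apex'],2); st()
```

```text
front1_mid [ 0.6488 -0.0904  0.0835] 0.78
front1_foot [ 0.5986 -0.0907  0.0566] 0.78
front1_apex [ 0.7077 -0.097   0.1056] 0.91
t 19.1 p [ 0.6336 -0.091   0.0736] w 0.05809531419942468 F [-5.4518 -0.9313  8.1136] ff 70.61443090438843
[[ 0.9934 -0.1149  0.001 ]
 [-0.1149 -0.9934 -0.0005]
 [ 0.0011  0.0004 -1.    ]]
q [  9.2857  25.5224 -15.2725   0.0513 -49.1534  74.0811]
```

View pics/w7.png

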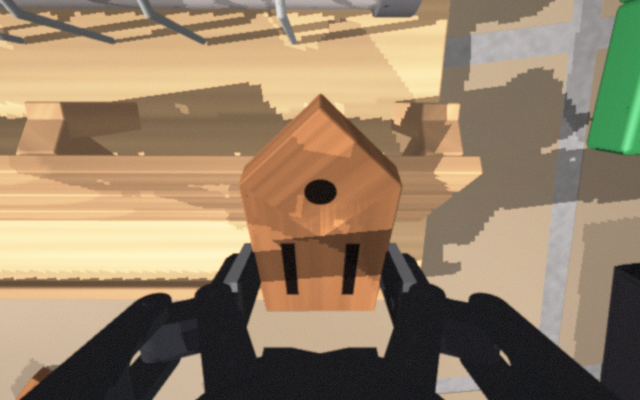

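Tilting works: the panel is at about 24° with its foot behind the lip. Continuing down.

>>> carry_out(series=[150,0,0,5,0,150,0,0,5,0,150,0,0,5,0,150,0,0,4,0,150,0,0,3,0,150,0,0,0,0,150,0,0,0,0,150,0,0,0,0,150,0,0,0,0,150,0,0,0,0])

```text
time_s: 20.35
position: [0.6353, -0.0905, 0.0523]
orientation: [[0.993, -0.114, 0.004], [-0.114, -0.993, -0.0], [0.004, -0.0, -1.0]]
wrist_force: [-3.6, -0.3, 7.5]
grip_width: 0.0579
finger_force: 71.5
```

Run:
```python
from h import *
p,q=wpic(); tips(p,['front1_mid','front1_foot','front1_apex'],1)
```

```text
front1_mid [ 0.6541 -0.094   0.0688] 0.55
front1_foot [ 0.6136 -0.0887  0.0263] 0.85
front1_apex [ 0.6966 -0.0979  0.1112] 0.71
```

>>> carry_out(series=[130,0,0,2,0,110,0,0,0,0,70,0,0,0,0,45,0,0,0,0,45,0,0,0,0,45,0,0,0,0,45,0,0,-15,0,45,0,0,-35,0,45,0,0,-50,0,45,0,0,-50,0])

```text
time_s: 21.8
position: [0.6338, -0.0903, 0.1999]
orientation: [[0.993, -0.114, 0.0], [-0.114, -0.993, -0.0], [0.001, 0.0, -1.0]]
wrist_force: [1.3, 0.8, -0.5]
grip_width: 0.0703
finger_force: 0.0
```

Run:
```python
from h import *
p,q=wpic('w8.png'); tips(p,['front1_mid','front1_foot','front1_apex'],3)
t=pic('top');tips(t,['front2_mid','front2_foot','front2_apex'],4)
go(.45,-.012,.2,0)
```

```text
front1_mid [ 0.6549 -0.0933  0.0676] 0.88
front1_foot [ 0.6156 -0.0901  0.0221] 0.95
front1_apex [ 0.6923 -0.0955  0.1115] 0.67
front2_mid [0.6444 0.0253 0.0219] 0.52
front2_mid [ 0.4674  0.3773 -0.0016] 0.47
front2_foot [0.6452 0.0242 0.0198] 0.17
pos [ 0.6332 -0.0903  0.1963] yaw -6.6 twist -0.115 d [-183.2  -78.3   -3.4] w 0.0701 t 22.2 tilt [-0.002 -0.   ]
```

View pics/w8.png

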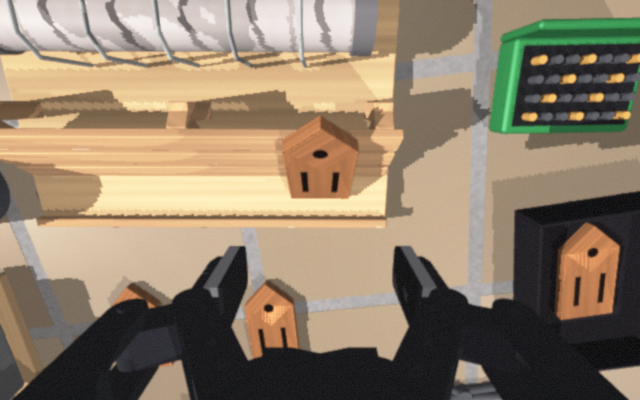

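Front1 leans square on the ledge at pixels (320,160), with its foot at z 22 mm. On to the middle front.

>>> carry_out(series=[20,0,0,0,-0.115,20,-46.6,-16,0,0,20,-46.6,-16,0,0,20,-46.6,-16,0,0,20,-46.6,-16,0,0,20,-46.6,-16,0,0,20,0,0,0,0,20,0,0,0,0,20,0,0,0,0,20,0,0,0,0])

```text
time_s: 23.45
position: [0.4013, -0.0105, 0.1969]
orientation: [[1.0, -0.001, -0.001], [-0.001, -1.0, -0.001], [-0.001, 0.001, -1.0]]
wrist_force: [0.3, 0.1, -0.7]
grip_width: 0.0787
finger_force: 0.0
```

Run:
```python
from h import *
p,q=wpic('w9.png'); tips(p,['front3_mid','front3_foot','front3_apex'],3)
# refine by segmentation in wrist picture, plane z=.012
im=cv2.cvtColor(p['pixels'],cv2.COLOR_RGB2HSV)
m=cv2.inRange(im,(3,110,60),(18,255,255)); m=cv2.morphologyEx(m,cv2.MORPH_OPEN,np.ones((3,3)));m=cv2.morphologyEx(m,cv2.MORPH_CLOSE,np.ones((15,15)))
for c in cv2.findContours(m,0,2)[0]:
    if cv2.contourArea(c)>1500:
        W=np.array([ray(q,*a[0],.012)[:2] for a in c]).astype(np.float32)*1000
        print(cv2.contourArea(c),cv2.minAreaRect(W))
go(.433,-.011,.006)
```

```text
front3_mid [ 0.4495 -0.0081  0.0039] 0.82
front3_mid [ 0.3082  0.3083 -0.0009] 0.47
front3_foot [ 0.3947 -0.0041  0.0131] 0.93
front3_apex [ 0.5098 -0.0096  0.0073] 0.93
front3_apex [0.4077 0.1585 0.0041] 0.16
2719.0 ((319.846923828125, -120.51287841796875), (83.10376739501953, 63.902984619140625), 11.24771785736084)
6070.5 ((449.5641174316406, -8.433256149291992), (59.42717742919922, 116.84284210205078), 88.1309814453125)
6743.0 ((464.9420471191406, 153.2862091064453), (63.10671615600586, 117.320556640625), 87.82734680175781)
pos [ 0.401  -0.0105  0.1971] yaw -0.0 twist -0.000 d [ 32.1   0.5 191. ] w 0.0789 t 23.6 tilt [-0.001 -0.   ]
```

View pics/w9.png

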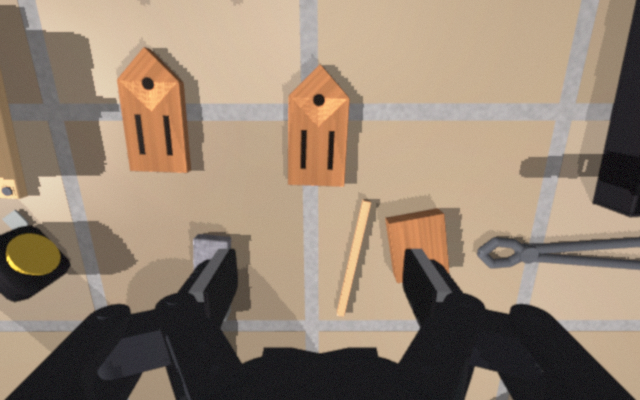

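Front3 is at pixels (318,130), the last front at (153,115). The segmentation gives front3 at (0.450,-0.008), yaw -1.9°. I'll pick it, lift it and take it to the rack centre.

>>> carry_out(series=[20,0,0,0,0.033,20,29,-3.8,0,0,20,0,0,35,0,20,0,0,35,0,20,0,0,35,0,20,0,0,35,0,20,0,0,25,0,20,0,0,15,0,20,0,0,11,0,20,0,0,0,0])

```text
time_s: 24.9
position: [0.4297, -0.0076, 0.0058]
orientation: [[0.999, -0.033, -0.001], [-0.033, -0.999, -0.001], [-0.001, 0.001, -1.0]]
wrist_force: [0.3, -0.8, -0.3]
grip_width: 0.079
finger_force: 0.0
```

>>> carry_out(series=[150,0,0,0,0,150,0,0,0,0,150,0,0,0,0,150,0,0,0,0,150,0,0,0,0,150,0,0,-24,0,150,0,0,-40,0,150,0,0,-45,0,150,0,0,-45,0,150,0,0,-40,0.082])

```text
time_s: 26.15
position: [0.4298, -0.0075, 0.2029]
orientation: [[0.993, -0.116, 0.002], [-0.116, -0.993, 0.001], [0.002, -0.001, -1.0]]
wrist_force: [0.5, 1.4, -1.5]
grip_width: 0.0577
finger_force: 65.0
```

Run:
```python
from h import *
p,q=wpic(); tips(p,['front3_mid','front3_foot','front3_apex'],1)
go(.6461,.0239,.2,-6.6)
```

```text
front3_mid [ 0.4455 -0.0118  0.2001] 0.73
front3_foot [ 0.3918 -0.0018  0.207 ] 0.91
front3_apex [ 0.5097 -0.0131  0.2012] 0.59
pos [ 0.43   -0.0073  0.2012] yaw -6.6 twist 0.001 d [211.1 -55.8   1.8] w 0.0583 t 26.4 tilt [0.003 0.002]
```

>>> carry_out(series=[150,42.2,-11.2,0,0,150,42.2,-11.2,0,0,150,42.2,-11.2,0,0,150,42.2,-11.2,0,0,150,42.2,-11.2,0,0,150,0,0,40,0,150,0,0,40,0,150,0,0,10,0,150,0,0,0,0,150,0,0,0,0])

```text
time_s: 27.6
position: [0.647, 0.0243, 0.112]
orientation: [[0.993, -0.114, 0.002], [-0.114, -0.993, 0.0], [0.002, -0.001, -1.0]]
wrist_force: [0.3, -0.1, -0.4]
grip_width: 0.0583
finger_force: 65.0
```

Run:
```python
from h import *
p,q=wpic(); tips(p,['front3_mid','front3_foot','front3_apex'],1)
go(.6461,.0239,.1,-6.6)
```

```text
front3_mid [0.6669 0.023  0.1083] 0.7
front3_foot [0.6062 0.0302 0.1169] 0.84
front3_apex [0.7269 0.016  0.1118] 0.7
pos [0.6465 0.0242 0.1116] yaw -6.6 twist 0.001 d [-0.4  0.4 11.6] w 0.0580 t 27.8 tilt [0.002 0.001]
```

Same relation as before, with TCP ending at about 0.052.

>>> carry_out(series=[150,0,0,10,0,150,0,0,7,0,150,0,0,7,0,150,0,0,7,0,150,0,0,7,0,150,0,0,7,0,150,0,0,6,0,150,0,0,5,0,150,0,0,4,0,150,0,0,0,0])

```text
time_s: 29.05
position: [0.6464, 0.0241, 0.0509]
orientation: [[0.993, -0.114, 0.001], [-0.114, -0.993, -0.0], [0.001, -0.0, -1.0]]
wrist_force: [-3.4, 1.3, 8.8]
grip_width: 0.0582
finger_force: 69.8
```

Run:
```python
from h import *
p,q=wpic(); tips(p,['front3_mid','front3_foot','front3_apex'],2)
```

```text
front3_mid [0.6682 0.0216 0.0664] 0.71
front3_foot [0.6276 0.026  0.0336] 0.94
front3_foot [ 0.618  -0.096   0.0222] 0.33
front3_apex [0.714  0.0196 0.1153] 0.66
```

>>> carry_out(series=[150,0,0,3,0,150,0,0,0,0,130,0,0,0,0,110,0,0,0,0,70,0,0,0,0,45,0,0,0,0,45,0,0,0,0,45,0,0,-15,0,45,0,0,-45,0,45,0,0,-50,0])

```text
time_s: 30.5
position: [0.6457, 0.0239, 0.1589]
orientation: [[0.993, -0.114, -0.001], [-0.114, -0.993, -0.001], [-0.001, 0.001, -1.0]]
wrist_force: [1.1, -0.2, 0.5]
grip_width: 0.0705
finger_force: 0.0
```

Run:
```python
from h import *
p,q=wpic('w10.png'); tips(p,['front3_mid','front3_foot','front3_apex'],3)
go(.415,.155,.2,-2.2)
```

```text
front3_mid [0.6661 0.0204 0.0658] 0.8
front3_foot [0.6304 0.0258 0.0277] 0.89
front3_foot [0.6576 0.2958 0.0002] 0.35
front3_apex [0.706  0.0199 0.1101] 0.84
pos [0.6467 0.0243 0.1597] yaw -6.6 twist -0.076 d [-236.4 -121.8  -41. ] w 0.0702 t 30.7 tilt [0.004 0.001]
```

View pics/w10.png

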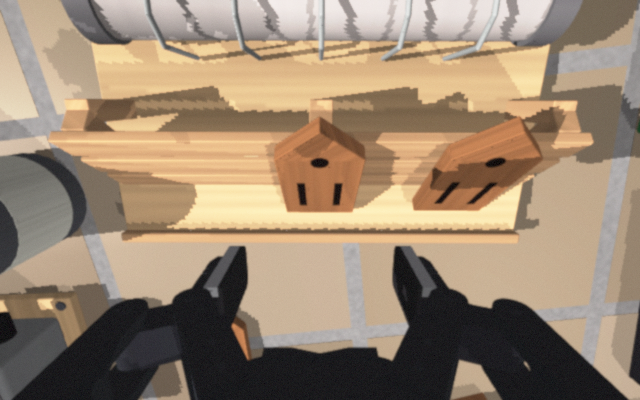

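The middle front at (320,165) stands square. The right one looks sheared only because of perspective: its foot is parallel to the lip at y≈208. Next, the last front.

>>> carry_out(series=[20,0,0,-41,-0.076,20,-39.4,-20.3,0,0,20,-39.4,-20.3,0,0,20,-39.4,-20.3,0,0,20,-39.4,-20.3,0,0,20,-39.4,-20.3,0,0,20,-39.4,-20.3,0,0,20,0,0,0,0,20,0,0,0,0,20,0,0,0,0])

```text
time_s: 31.95
position: [0.4149, 0.1545, 0.198]
orientation: [[0.999, -0.04, -0.001], [-0.04, -0.999, -0.001], [-0.001, 0.001, -1.0]]
wrist_force: [0.2, -0.1, 0.6]
grip_width: 0.0788
finger_force: 0.0
```

```bash
cat >> h.py <<'E'
def seg(p,q,z=.012):
    im=cv2.cvtColor(p['pixels'],cv2.COLOR_RGB2HSV)
    m=cv2.inRange(im,(3,110,60),(18,255,255)); m=cv2.morphologyEx(m,cv2.MORPH_OPEN,np.ones((3,3)));m=cv2.morphologyEx(m,cv2.MORPH_CLOSE,np.ones((15,15)))
    for c in cv2.findContours(m,0,2)[0]:
        if cv2.contourArea(c)>1500:
            W=np.array([ray(q,*a[0],z)[:2] for a in c]).astype(np.float32)*1000
            print(cv2.contourArea(c),cv2.minAreaRect(W))
E
python3 - <<'E'
from h import *
p,q=wpic(); tips(p,['front2_mid','front2_foot','front2_apex'],2); seg(p,q)
go(.445,.154,.006,-2.2)
E
```

```text
front2_mid [0.4626 0.1542 0.0055] 0.7
front2_foot [0.4091 0.1574 0.0074] 0.56
front2_apex [0.5263 0.1494 0.0085] 0.78
front2_apex [0.4642 0.1544 0.0052] 0.36
4200.0 ((319.71185302734375, -119.3034439086914), (85.7770767211914, 72.9642562866211), 11.207971572875977)
6049.5 ((465.3489990234375, 156.14138793945312), (59.78700256347656, 116.5064697265625), 87.93184661865234)
pos [0.4148 0.1545 0.198 ] yaw -2.3 twist -0.002 d [ 30.3  -0.8 192. ] w 0.0785 t 32.1 tilt [-0.001 -0.001]
```

>>> carry_out(series=[20,30.5,-2,0,0,20,0,0,35,0,20,0,0,35,0,20,0,0,35,0,20,0,0,35,0,20,0,0,25,0,20,0,0,15,0,20,0,0,12,0,20,0,0,0,0,20,0,0,0,0])

```text
time_s: 33.4
position: [0.4454, 0.1559, 0.0067]
orientation: [[0.999, -0.039, 0.001], [-0.039, -0.999, 0.0], [0.001, -0.0, -1.0]]
wrist_force: [0.7, 0.5, 0.1]
grip_width: 0.079
finger_force: 0.0
```

>>> carry_out(series=[150,0,0,0,0,150,0,0,0,0,150,0,0,0,0,150,0,0,0,0,150,0,0,0,0,150,0,0,-24,0,150,0,0,-40,0,150,0,0,-45,0,150,0,0,-45,0,150,0,0,-40,0.075])

```text
time_s: 34.65
position: [0.4449, 0.1557, 0.2027]
orientation: [[0.993, -0.115, 0.001], [-0.115, -0.993, 0.001], [0.001, -0.002, -1.0]]
wrist_force: [0.4, 0.5, -0.6]
grip_width: 0.0581
finger_force: 65.1
```

Run:
```python
from h import *
p,q=wpic(); tips(p,['front2_mid','front2_foot','front2_apex'],1)
go(.6594,.1382,.2,-6.6)
```

```text
front2_mid [0.4633 0.1549 0.2057] 0.87
front2_foot [0.4096 0.1583 0.2022] 0.58
front2_apex [0.5258 0.1414 0.2036] 0.75
pos [0.4451 0.1559 0.2013] yaw -6.5 twist 0.002 d [214.9  -7.    1.6] w 0.0579 t 34.9 tilt [0.002 0.002]
```

>>> carry_out(series=[150,43,-1.4,0,0,150,43,-1.4,0,0,150,43,-1.4,0,0,150,43,-1.4,0,0,150,43,-1.4,0,0,150,0,0,40,0,150,0,0,40,0,150,0,0,10,0,150,0,0,0,0,150,0,0,0,0])

```text
time_s: 36.1
position: [0.6603, 0.1387, 0.1121]
orientation: [[0.994, -0.113, 0.002], [-0.113, -0.994, 0.001], [0.002, -0.001, -1.0]]
wrist_force: [-0.2, 0.2, -0.3]
grip_width: 0.058
finger_force: 65.1
```

Run:
```python
from h import *
p,q=wpic(); tips(p,['front2_mid','front2_foot','front2_apex'],1)
go(.6594,.1382,.1,-6.6)
```

```text
front2_mid [0.6807 0.1341 0.1113] 0.61
front2_foot [0.6225 0.1412 0.1104] 0.79
front2_apex [0.7411 0.126  0.1145] 0.92
pos [0.66   0.1386 0.1117] yaw -6.5 twist 0.002 d [-0.5  0.5 11.7] w 0.0579 t 36.3 tilt [0.002 0.001]
```

>>> carry_out(series=[150,0,0,10,0,150,0,0,7,0,150,0,0,7,0,150,0,0,7,0,150,0,0,7,0,150,0,0,7,0,150,0,0,6,0,150,0,0,5,0,150,0,0,5,0,150,0,0,0,0])

```text
time_s: 37.55
position: [0.6598, 0.1385, 0.0499]
orientation: [[0.994, -0.113, 0.001], [-0.113, -0.994, 0.0], [0.001, -0.0, -1.0]]
wrist_force: [-3.7, 0.8, 8.3]
grip_width: 0.0582
finger_force: 71.2
```

Run:
```python
from h import *
p,q=wpic(); tips(p,['front2_mid','front2_foot','front2_apex'],2)
```

```text
front2_mid [0.6783 0.133  0.0689] 0.8
front2_foot [0.6442 0.14   0.0269] 0.91
front2_apex [0.7249 0.1318 0.1144] 0.7
```

>>> carry_out(series=[150,0,0,2,0,150,0,0,0,0,130,0,0,0,0,110,0,0,0,0,70,0,0,0,0,45,0,0,0,0,45,0,0,0,0,45,0,0,-15,0,45,0,0,-45,0,45,0,0,-50,0])

```text
time_s: 39.0
position: [0.6592, 0.138, 0.1589]
orientation: [[0.994, -0.113, -0.001], [-0.113, -0.994, -0.001], [-0.001, 0.001, -1.0]]
wrist_force: [1.0, 0.1, -0.0]
grip_width: 0.0704
finger_force: 0.0
```

>>> carry_out(series=[150,0,0,-50,0,150,-30,0,-20,0,150,-40,0,0,0,255,0,0,0,0,255,0,0,0,0,255,0,0,0,0,255,0,0,0,0,255,0,0,0,0,255,0,0,0,0,255,0,0,0,0])

```text
time_s: 40.25
position: [0.5899, 0.1462, 0.2272]
orientation: [[0.994, -0.114, -0.0], [-0.114, -0.994, -0.0], [-0.0, 0.0, -1.0]]
wrist_force: [0.3, -0.6, -0.8]
grip_width: 0.0004
finger_force: 0.0
```

Run:
```python
from h import *
p,q=wpic('w11.png')
for n in ['front1_foot','front2_foot','front3_foot','front1_apex','front2_apex','front3_apex']: tips(p,[n],3)
tips(p,['breaker','trip_tip'],2)
t=pic('top');tips(t,['trip_tip','breaker','dry_mid'],2)
t=pic('scene','s2.png');tips(t,['trip_tip','breaker'],2)
go(.47,.375,.2,0)
```

```text
front1_foot [ 0.6162 -0.0917  0.0224] 0.92
front2_foot [0.6426 0.1427 0.0219] 0.68
front2_foot [0.7222 0.1298 0.1145] 0.58
front3_foot [0.6302 0.0282 0.0249] 0.64
front1_apex [0.4687 0.3737 0.0017] 0.16
front2_apex [0.471  0.3704 0.1291] 0.62
front2_apex [0.7246 0.1298 0.1132] 0.61
front2_apex [0.6678 0.0197 0.0659] 0.37
front3_apex [0.7072 0.0185 0.1133] 0.81
front3_apex [0.6601 0.3    0.0003] 0.39
breaker [0.4685 0.373  0.0035] 0.71
trip_tip [0.47   0.3698 0.1296] 0.6
trip_tip [0.4703 0.376  0.1298] 0.61
breaker [ 0.4689  0.3779 -0.0019] 0.82
breaker [ 0.4674 -0.3864  0.0041] 0.35
dry_mid [ 0.4864 -0.3906  0.0116] 0.72
trip_tip [0.4657 0.3723 0.1277] 0.55
breaker [0.4645 0.3736 0.0012] 0.89
pos [0.5899 0.1462 0.2273] yaw -6.5 twist -0.114 d [-119.9 -228.8   27.3] w 0.0001 t 41.0 tilt [ 0. -0.]
```

View pics/w11.png

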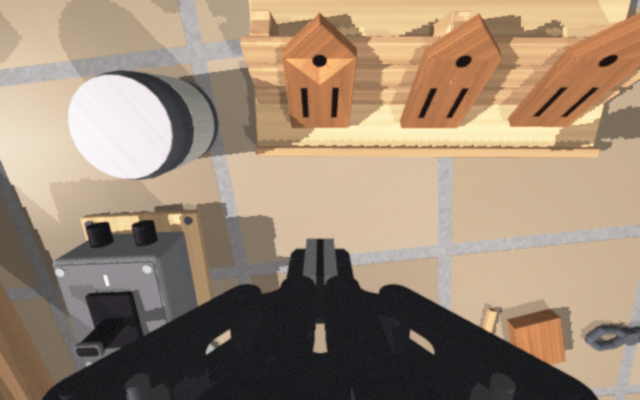

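All three fronts lean square with clear gaps (feet at about (320,125), (435,125) and (545,122)). Moving the closed fingers to the far (+x) side of the toggle.

>>> carry_out(series=[255,0,0,0,-0.038,255,-20.5,-43.8,0,0,255,-20.5,-43.8,0,0,255,-20.5,-43.8,0,0,255,-20.5,-43.8,0,0,255,-20.5,-43.8,0,0,255,0,0,0,0,255,0,0,0,0,255,0,0,0,0,255,0,0,0,0])

```text
time_s: 42.3
position: [0.5047, 0.3715, 0.2274]
orientation: [[0.997, -0.077, 0.0], [-0.077, -0.997, 0.0], [0.0, -0.0, -1.0]]
wrist_force: [0.2, -0.9, -0.4]
grip_width: 0.0
finger_force: 0.0
```

>>> carry_out(series=[255,0,0,30,0,255,0,0,30,0,255,0,0,25,0,255,0,0,15,0,255,0,0,12,0,255,0,0,0,0,255,0,0,0,0,255,0,0,0,0,255,0,0,0,0,255,0,0,0,0])

```text
time_s: 43.55
position: [0.5043, 0.3724, 0.1156]
orientation: [[0.997, -0.076, 0.0], [-0.076, -0.997, 0.0], [0.0, -0.0, -1.0]]
wrist_force: [0.1, -0.4, -0.4]
grip_width: -0.0002
finger_force: 0.0
```

Run:
```python
from h import *
p,q=wpic(); t=pic('scene'); tips(t,['trip_tip','breaker'],1)
c=cv2.resize(t['pixels'][100:240,360:500,::-1],(700,700)); cv2.imwrite('pics/c3.png',c[:600])
go(.469,.375,.115,-4.3)
```

```text
trip_tip [0.4696 0.3702 0.1319] 0.54
breaker [0.4681 0.377  0.001 ] 0.6
pos [0.5043 0.3724 0.1153] yaw -4.3 twist -0.001 d [-35.4   0.    0.3] w -0.0006 t 43.8 tilt [ 0. -0.]
```

View pics/c3.png

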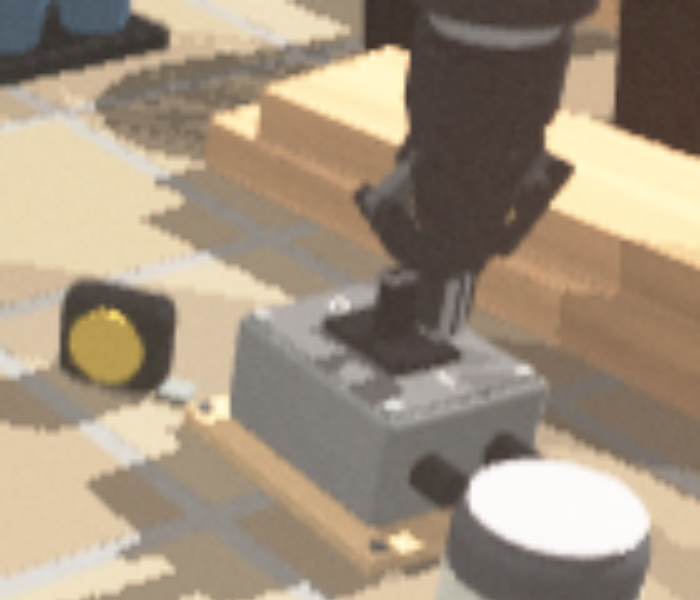

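The fingers at (450,300) stand on the on side of the upright toggle at (395,295). Pushing to off.

>>> carry_out(series=[255,-6,0,0,0,255,-6,0,0,0,255,-6,0,0,0,255,-5,0,0,0,255,-5,0,0,0,255,-4,0,0,0,255,-3,0,0,0,255,0,0,0,0,255,0,0,0,0,255,0,0,0,0])

```text
time_s: 45.0
position: [0.4711, 0.3754, 0.1163]
orientation: [[0.997, -0.075, 0.003], [-0.075, -0.997, 0.001], [0.003, -0.001, -1.0]]
wrist_force: [7.6, -2.2, -1.1]
grip_width: -0.0002
finger_force: 3.7
```

Run:
```python
from h import *
t=pic('scene'); tips(t,['trip_tip'],1); t=pic('top'); tips(t,['trip_tip'],1)
go(.469,.375,.115,-4.3)
```

```text
trip_tip [ 0.4694 -0.3895  0.0054] 0.66
trip_tip [0.4501 0.3757 0.1218] 0.62
pos [0.4711 0.3754 0.1163] yaw -4.3 twist -0.000 d [-2.1  0.6  1.3] w -0.0001 t 45.2 tilt [0.003 0.001]
```

>>> carry_out(series=[255,-2,0,0,0,255,-2,0,0,0,255,-2,0,0,0,255,-2,0,0,0,255,0,0,0,0,255,0,0,0,0,255,0,0,0,0,255,0,0,0,0,255,0,0,0,0,255,0,0,0,0])

```text
time_s: 46.45
position: [0.4688, 0.3772, 0.119]
orientation: [[0.997, -0.074, 0.013], [-0.074, -0.997, 0.005], [0.012, -0.005, -1.0]]
wrist_force: [31.8, -5.3, -0.5]
grip_width: -0.0
finger_force: 14.2
```

The force has risen to 32 N, so it's at the off stop. Backing off, going over the toggle and coming down on its off side.

>>> carry_out(series=[255,10,0,0,0,255,0,0,-25,0,255,0,0,-30,0,255,-28,0,0,0,255,-28,0,0,0,255,0,0,0,0,255,0,0,0,0,255,0,0,0,0,255,0,0,0,0,255,0,0,0,0])

```text
time_s: 47.7
position: [0.4158, 0.3789, 0.1701]
orientation: [[0.997, -0.076, -0.0], [-0.076, -0.997, -0.0], [-0.0, 0.0, -1.0]]
wrist_force: [-0.7, -0.3, 0.3]
grip_width: 0.0002
finger_force: 0.0
```

Run:
```python
from h import *
t=pic('scene'); tips(t,['trip_tip'],2); t=pic('top'); tips(t,['trip_tip'],2)
p,q=wpic(); tips(p,['trip_tip'],2)
x=.469-.054*.997; go(x,.375+.054*.075,.115,-4.3); go(.469,.375,.115,-4.3)
```

```text
trip_tip [0.4438 0.3713 0.1224] 0.49
trip_tip [0.4491 0.3771 0.1217] 0.61
trip_tip [ 0.6974 -0.0974  0.1148] 0.17
trip_tip [0.4467 0.3741 0.1229] 0.7
pos [0.4156 0.379  0.1703] yaw -4.3 twist -0.001 d [-0.4  0.  55.3] w -0.0001 t 48.0 tilt [-0. -0.]
pos [0.4156 0.379  0.1703] yaw -4.3 twist -0.001 d [53.6  0.  55.3] w -0.0001 t 48.0 tilt [-0. -0.]
```

>>> carry_out(series=[255,-3,0,20,0,255,0,0,20,0,255,0,0,15,0,255,8,0,0,0,255,8,0,0,0,255,8,0,0,0,255,8,0,0,0,255,8,0,0,0,255,6,0,0,0,255,4,0,0,0])

```text
time_s: 49.25
position: [0.4626, 0.3759, 0.1165]
orientation: [[0.997, -0.076, -0.0], [-0.076, -0.997, 0.001], [-0.0, -0.001, -1.0]]
wrist_force: [-6.8, 1.4, 3.9]
grip_width: 0.0
finger_force: 3.9
```

>>> carry_out(series=[255,3,0,0,0,255,3,0,0,0,255,2,0,0,0,255,2,0,0,0,255,2,0,0,0,255,0,0,0,0,255,0,0,0,0,255,0,0,0,0,255,0,0,0,0,255,0,0,0,0])

```text
time_s: 50.5
position: [0.4686, 0.3752, 0.1154]
orientation: [[0.997, -0.076, -0.008], [-0.076, -0.997, 0.0], [-0.008, 0.0, -1.0]]
wrist_force: [-34.4, 7.6, 13.7]
grip_width: -0.0001
finger_force: 18.7
```

The on stop is reached at 34 N. Backing off, lifting clear and checking everything.

>>> carry_out(series=[255,-15,0,0,0,255,-15,0,0,0,255,0,0,-40,0,255,0,0,-40,0,255,0,0,-30,0,255,0,0,0,0,255,0,0,0,0,255,0,0,0,0,255,0,0,0,0,255,0,0,0,0])

```text
time_s: 51.75
position: [0.4444, 0.3768, 0.2248]
orientation: [[0.997, -0.076, -0.0], [-0.076, -0.997, -0.001], [-0.0, 0.001, -1.0]]
wrist_force: [0.3, -0.0, -0.3]
grip_width: 0.0
finger_force: 0.0
```

Run:
```python
from h import *
t=pic('scene','s3.png'); tips(t,['trip_tip','front1_apex','front2_apex','front3_apex','dry_mid'],1); t=pic('top'); tips(t,['trip_tip','dry_mid','front1_foot','front2_foot','front3_foot'],2)
p,q=wpic(); tips(p,['trip_tip'],2)
a=t['pixels'][60:260,180:500,::-1]; cv2.imwrite('pics/fin.png',cv2.resize(a,None,fx=2.4,fy=2.4))
```

```text
trip_tip [0.6408 0.1404 0.0212] 0.56
front1_apex [ 0.6952 -0.0979  0.1112] 0.59
front2_apex [0.7197 0.1315 0.1068] 0.55
front3_apex [0.7096 0.0191 0.1111] 0.62
dry_mid [ 0.4831 -0.3884  0.008 ] 0.63
trip_tip [0.4941 0.3739 0.1214] 0.61
dry_mid [ 0.4825 -0.389   0.0087] 0.98
front1_foot [ 0.6135 -0.0904  0.0259] 0.62
front2_foot [0.6387 0.1436 0.0227] 0.71
front3_foot [0.6269 0.0247 0.0234] 0.88
trip_tip [0.4922 0.3688 0.1246] 0.74
```

View pics/fin.png

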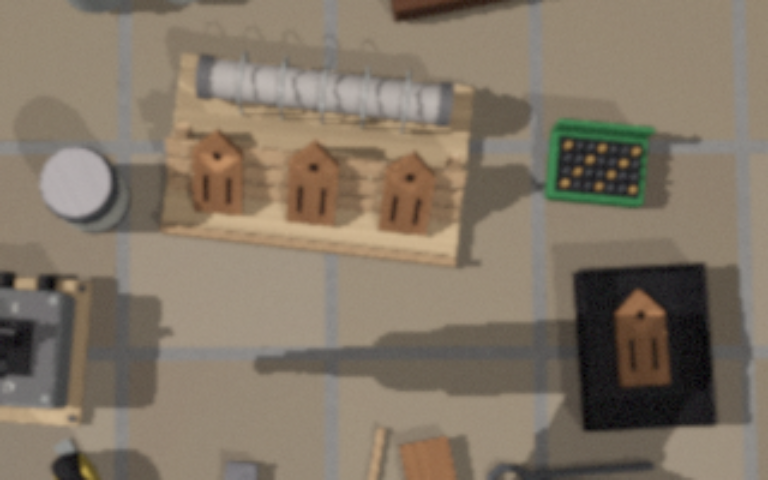

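All three fresh fronts stand apart on the rack at (217,175), (313,187) and (407,195), and the dry front is flat in the tray at (641,340). The toggle tip is about 24 mm to the on side, which is fully on.

```bash
python3 -c "
from station import r
print(r.close_job())"
```

```text
the job is handed in; nothing more can be done
None
```

I handed the job in at about 52 s: in the last pictures the dry front lies flat in the tray, the three fresh fronts lean square and apart on the rack, and the switch was pushed fully off and then fully on; I got no verdict back.

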